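# Return four mixed-up soldering supplies to their own trays

### The job

The four soldering supplies are all standing in the wrong trays. Put the black tin of brass wool in the round tray, the white cup of screws in the square tray, the wire spool in the triangular tray and the amber flux bottle in the oblong tray, each standing upright in the middle of its tray; every tray is occupied at the start, but the empty rubber mat is free for parking a thing meanwhile. Do not tip any of them over on the way.

Things in the scene. Friction and masses are not known exactly. Their poses are not given: they have to be found in the camera images.
- tin: round black tip-cleaner tin full of golden brass wool, 62 mm in diameter, 36 mm high, 0.08 to 0.15 kg. Origin at the centre of its underside, z up. Belongs in the round tray; starts in the triangular or the oblong one. Grip it round the outside. (A similar tin at the back of the bench, in no tray, is not meant.)
- cup: small white cup of screws, 52 mm in diameter at the rim, narrowing to 42 mm at the foot, 34 mm high, 0.02 to 0.04 kg. Origin at the centre of its underside, z up. Belongs in the square tray; starts in the triangular or the oblong one. Grip it round the outside, at the rim.
- spool: upright spool of silvery solder wire with black flanges, 52 mm in diameter, 42 mm high, 0.08 to 0.17 kg. Origin at the centre of its underside, z up. Belongs in the triangular tray; starts in the round or the square one. Grip it round the flanges. (A similar spool at the back of the bench, in no tray, is not meant.)
- flux: small amber flux bottle with a white cap, 23 mm in diameter, 38 mm high (cap: the top 8 mm, 20 mm wide), 0.02 to 0.035 kg. Origin at the centre of its underside, z up. Belongs in the oblong tray; starts in the round or the square one.
- round_tray: shallow round tray, 84 mm in diameter inside, 92 mm outside. Plain grey plastic, fixed to the worktop. Floor top 10 mm and rim top 14 mm above the worktop, wall 4 mm thick. Origin at the middle of the tray, at the height of the worktop; z up.
- square_tray: shallow square tray, 84 x 84 mm inside, 92 x 92 mm outside; x and y along its sides. Plain grey plastic, fixed to the worktop. Floor top 10 mm and rim top 14 mm above the worktop, wall 4 mm thick. Origin at the middle of the tray, at the height of the worktop; z up.
- triangle_tray: shallow triangular tray with three blunted corners: three long walls, 42 mm from the middle to their inner faces, and three short ones across the corners, 70 mm from the middle; one corner points along its -x. Plain grey plastic, fixed to the worktop. Floor top 10 mm and rim top 14 mm above the worktop, wall 4 mm thick. Origin at the middle of the tray, at the height of the worktop; z up.
- oblong_tray: shallow oblong tray, 84 mm along its x and 132 mm along its y inside, 92 x 140 mm outside. Plain grey plastic, fixed to the worktop. Floor top 10 mm and rim top 14 mm above the worktop, wall 4 mm thick. Origin at the middle of the tray, at the height of the worktop; z up.
- mat: flat dark rubber mat, 110 x 110 x 10 mm, without a rim, empty at the start, fixed to the worktop: a free spot for parking a thing. Origin at its middle, at the height of the worktop; z up.
Not all that is in view belongs to the job. What is shaped like the cup but blue is not meant.

How it is judged:
By the outcome, as a careful person would: the job done as asked, in the order asked, and still so for the second after the job is handed in, with the robot touching nothing.
It also fails if it takes over 136 s, if anything falls off the work surface, if the arm or the gripper's body presses on something with over 40 N, if the wrist force passes 120 N, or if a joint passes its speed limit or range.

### The arm

A 6-joint arm with a two-finger parallel gripper is mounted at the origin on a cart in front of the work surface, level with it; the furniture and walls round the work are solid. World frame = base frame: x ahead of the robot, y to its left, z up, the work surface at z = 0. Lengths are in mm, angles in rad, forces in N, time in s.
With the tool pointing down it reaches from about 350 to 925 mm from the base axis. Payload 6.4 kg.
Tool frame: the origin (TCP) lies between the finger pads; the fingertips stand 22 mm ahead of it and the grasp point (between the pads) lies 3 mm ahead of it; z points along the fingers, y is the line along which they close (so a half turn about z gives the same grasp; the last joint's range is limited). The gripper opens to 85 mm and grips with 20 to 120 N. Pads are 22 mm wide; open, the fingers measure 114 mm over their backs; the gripper's body (76 mm by 85 mm) begins 54 mm behind the grasp point. The pads swing forward as they close: fully open they stand 13 mm farther back than shut.
Start: joints at [1.13, 0.245, 1.558, -0, 1.339, -0.174], TCP at [171.367, 627.015, 253.29] pointing down, gripper open.
Joint ranges: [-3.13, 3.13], [-1.02, 2.26], [0.13, 2.54], [-0.95, 4.09], [0.21, 2.88], [-2.74, 2.74]. Speed limits (rad/s): [2.57, 2.57, 3.14, 3.14, 3.14, 3.14].

### API

Orientations are given as [roll, pitch, yaw] about the fixed x, y, z axes, in that order (R = Rz(yaw) Ry(pitch) Rx(roll)).
In Python, from plant import env, get_image, camera_info gives the robot as it stands. The module is installed in compiled form; this text tells all that it offers.
- The arm moves only by the tool send_rows, never from a script. Its arguments are lists of equal length, an entry for each row: "gripper": the closure in counts, from 0 (fully open) to 255 (shut); "linear": the shift along the world's x, y, z in mm, a list of three; "roll": the turn about the world's z in degrees. In form: {"gripper": [gripper, ...], "linear": [[x, y, z], ...], "roll": [roll, ...]}. A call has 1 to 8 rows; each row is the pose to reach, as a shift and turn from the pose commanded when the call began; what a row does not reach only later rows make up. A row lasts 1/12 s, in which the tool goes at most 41.7 mm and 7.16 degrees, less where a joint would pass 70% of its speed; a pose out of reach is approached as far as the arm can. A call with a gripper value outside its range is refused whole. The fingers move at their own pace and stop on an object; "grip_force" is the grip in N (left out, the last holds). Time passes only in rows, so rows that repeat a pose let the fingers close. It gives the time, the measured TCP pose, the force, the opening and the grip force at its end, in the units of the state.
- env.get_obs(): the state, without advancing time (a new reading comes with each control period).
- get_image(name): name is "scene" or "top" or "wrist"; returns the picture (420x560x3 uint8, red, green, blue); there is no depth.
- camera_info(name): a dict with "K" (3x3 intrinsics, pixels), "T" (4x4, takes a point from camera to world coordinates). Camera axes: x right, y down, z forward; pixel columns grow to the right and rows downward; lengths in mm; the calibration is good to about 2 mm. The wrist camera is an equidistant fisheye: a pixel r from the principal point sees the ray r / f radians off the axis. A picture is of the moment at which its call begins: read the wrist's pose just before it. camera_info takes no time and is no camera call; for the wrist camera it gives the pose at the moment of the call.
- env.sign_off(): hands the job in; it is judged then, once.
The state is a dict: "t": time; "joint_pos": joint angles; "dq": joint speeds; "joint_torque": joint torques, N m; "tool_pos": TCP position; "eef_rot": TCP orientation; "force": force on the tool from outside, world axes, zero at the start; "moment": the same for the moment, N m; "width": opening from 0.0 (shut) to 1.0 (fully open); "grasp_force": force on a finger pad.
Only numpy, scipy, OpenCV 4.12 (cv2) and the standard library are available. Lean on these libraries where they do the work, as an engineer would, in place of code of your own. Each camera call takes 0.05 s, during which the arm holds its last target. There are 200 camera calls.

## Working session

There is one attempt and no reset: what is moved stays moved. The work goes in short steps, Python scripts to look and compute and a tool call to move; the robot and the scene stay as the last step left them, time stands still between calls to the robot, and variables do not carry over. Pictures are saved under pics/ and viewed, at most 14 in all, crops included, and the job is handed in when it is done.

Besides the shell and the picture viewer there is one more tool, called after "Request:" by a JSON object that holds its "name" and its "arguments", one argument or row to a line. send_rows: Moves the arm, as the interface text tells. Its arguments: {"type":"object","properties":{"gripper":{"type":"array"},"linear":{"type":"array"},"roll":{"type":"array"},"grip_force":{"type":"number"}},"required":["gripper","linear","roll"]}

```bash
mkdir -p pics; python3 - <<'E'
from plant import env,get_image,camera_info
import cv2,numpy as np
print(env.get_obs())
for n in ["scene","top","wrist"]:
    i=camera_info(n);im=get_image(n)
    cv2.imwrite(f"pics/{n}0.png",im[:,:,::-1]); print(n,np.round(i["K"],1).tolist(),np.round(i["T"],3).tolist())
E
```

```text
{'t': 0.0, 'joint_pos': array([ 1.12988331e+00,  2.45798326e-01,  1.55904793e+00, -7.29187813e-06,
        1.33868847e+00, -1.74109083e-01]), 'dq': array([-8.05823158e-04,  5.93651871e-04,  2.94472850e-05,  5.27398062e-04,
       -3.06617870e-04, -4.66352021e-05]), 'joint_torque': array([ 8.04272941e-05, -4.29522943e+01, -3.26119208e+01, -1.37549691e-04,
        5.43947623e-03, -1.27770247e-05]), 'tool_pos': array([171.14561028, 626.51762494, 252.17211928]), 'eef_rot': array([-3.13967871e+00, -3.29441151e-04,  2.87479009e+00]), 'force': array([ 0.41046396,  0.00934368, -0.78325108]), 'moment': array([-0.01441937, -0.01722423, -0.01966652]), 'grasp_force': 0.0, 'width': 1.0014809039871084}
scene [[444.1, 0.0, 277.0], [0.0, 444.1, 212.3], [0.0, 0.0, 1.0]] [[0.771, -0.354, 0.529, 65.688], [-0.637, -0.416, 0.649, -628.409], [-0.009, -0.837, -0.546, 567.365], [0.0, 0.0, 0.0, 1.0]]
top [[505.1, 0.0, 277.3], [0.0, 505.1, 212.4], [0.0, 0.0, 1.0]] [[-0.018, -0.978, 0.209, 263.685], [-1.0, 0.018, -0.004, -24.091], [-0.0, -0.209, -0.978, 1465.521], [0.0, 0.0, 0.0, 1.0]]
wrist [[325.2, 0.0, 282.1], [0.0, 325.2, 216.0], [0.0, 0.0, 1.0]] [[0.263, 0.919, 0.293, 96.331], [0.965, -0.25, -0.08, 647.633], [-0.001, 0.303, -0.953, 373.135], [0.0, 0.0, 0.0, 1.0]]
```

View pics/top0.png

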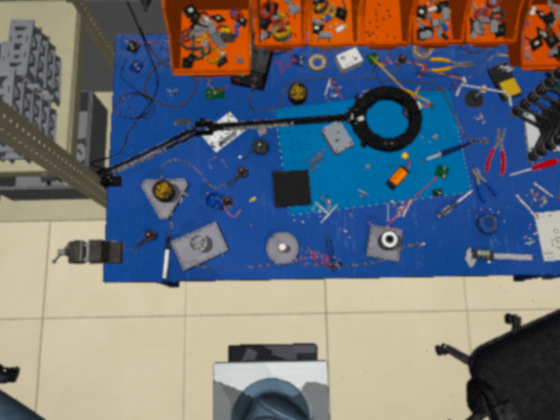

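View pics/scene0.png

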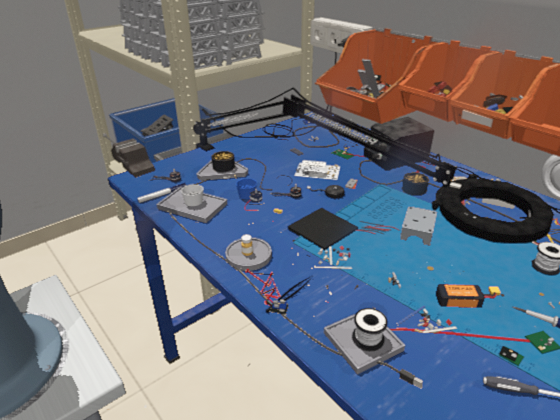

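Candidates, as pixels in the top view:
- **Tin:** (163,191) in the triangular tray, or (297,92) at the back in no tray. I choose the first.
- **Spool:** (389,240) in the square tray, or the one at the back, seen in the scene view at (548,257). I choose the first.
- **Cup:** white at (200,243) in the oblong tray, or blue at (215,200). I choose the white one.
- **Flux:** (282,247) in the round tray.
- **Mat:** (291,188), empty.

```bash
cat > h.py <<'E'
import cv2,numpy as np
from plant import env,get_image,camera_info
def ray(n,uv,info=None):
    i=info or camera_info(n);K,T=i["K"],i["T"]
    x=(uv[0]-K[0][2])/K[0][0];y=(uv[1]-K[1][2])/K[1][1]
    if n=="wrist":
        r=np.hypot(x,y);s=np.sin(r)/r if r>1e-9 else 1;d=np.array([x*s,y*s,np.cos(r)])
    else: d=np.array([x,y,1.])
    return np.array(T)[:3,3],np.array(T)[:3,:3]@d
def plane(n,uv,z,info=None):
    o,d=ray(n,uv,info);return o+d*(z-o[2])/d[2]
def tri(n1,a,n2,b):
    o1,d1=ray(n1,a);o2,d2=ray(n2,b)
    s=np.linalg.lstsq(np.c_[d1,-d2],o2-o1,rcond=None)[0]
    p,q=o1+d1*s[0],o2+d2*s[1];return (p+q)/2,np.linalg.norm(p-q)
def proj(n,P,info=None):
    i=info or camera_info(n);T=np.array(i["T"]);K=i["K"];c=T[:3,:3].T@(np.array(P)-T[:3,3])
    if n=="wrist":
        h=np.hypot(c[0],c[1]);r=np.arctan2(h,c[2]);c=np.array([c[0]/h*r,c[1]/h*r,1])
    return np.array([c[0]/c[2]*K[0][0]+K[0][2],c[1]/c[2]*K[1][1]+K[1][2]])
E
python3 - <<'E'
from h import *
im=cv2.imread("pics/top0.png")
hsv=cv2.cvtColor(im,cv2.COLOR_BGR2HSV)
m=((hsv[:,:,1]<60)&(hsv[:,:,2]>60)&(hsv[:,:,2]<190)).astype(np.uint8)*255
m=cv2.morphologyEx(m,cv2.MORPH_CLOSE,np.ones((3,3)))
k=((hsv[:,:,2]<60)).astype(np.uint8)*255
for nm,mm,seeds in (("grey",m,[(163,195),(200,243),(282,247),(389,240)]),("dark",k,[(291,188)])):
    cs,_=cv2.findContours(mm,cv2.RETR_EXTERNAL,cv2.CHAIN_APPROX_NONE)
    for s in seeds:
        c=[c for c in cs if cv2.pointPolygonTest(c,s,False)>=0]
        if not c: print(s,"none");continue
        c=c[0];h=cv2.convexHull(c)[:,0].astype(float)
        z=14 if nm=="grey" else 10
        w=np.array([plane("top",p,z)[:2] for p in h],np.float32)
        print(s,cv2.contourArea(c),"rect",cv2.minAreaRect(w),"circ",cv2.minEnclosingCircle(w))
        if s[0]==163: print(cv2.minEnclosingTriangle(w)[1].tolist() if cv2.minEnclosingTriangle(w)[1] is not None else 0)
print("lamp",tri("top",(203,127),"scene",(290,100)),tri("top",(105,178),"scene",(201,130)),tri("top",(355,118),"scene",(445,172)),tri("top",(163,150),"scene",(240,118)))
c=im[80:280,100:420];cv2.imwrite("pics/c1.png",cv2.resize(c,(800,500),interpolation=cv2.INTER_CUBIC))
E
```

```text
(163, 195) none
(200, 243) 1477.5 rect ((476.454833984375, 200.0690155029297), (97.67765045166016, 147.7613983154297), 22.97775650024414) circ ((479.407958984375, 200.89968872070312), 84.0532455444336)
(282, 247) 746.5 rect ((467.95794677734375, -42.50714874267578), (89.84808349609375, 87.48351287841797), 88.96478271484375) circ ((466.6937561035156, -42.8425407409668), 47.862464904785156)
(389, 240) 939.0 rect ((478.80987548828125, -338.4244384765625), (93.61996459960938, 97.32524108886719), 77.51883697509766) circ ((477.5989074707031, -337.1014404296875), 61.81881332397461)
(291, 188) 1134.0 rect ((647.5226440429688, -72.60333251953125), (106.85977172851562, 104.6203842163086), 3.2498676776885986) circ ((648.1076049804688, -71.81919860839844), 71.32713317871094)
lamp (array([763.65506035, 165.9317341 , 205.38590257]), np.float64(7.86850142681611)) (array([674.72668137, 468.25748544,  55.45896055]), np.float64(1.3762651307401927)) (array([ 802.54015509, -245.78040221,  159.46189991]), np.float64(4.402710183560461)) (array([713.46785667, 290.58674783, 138.77155817]), np.float64(32.645887796711406))
```

View pics/c1.png

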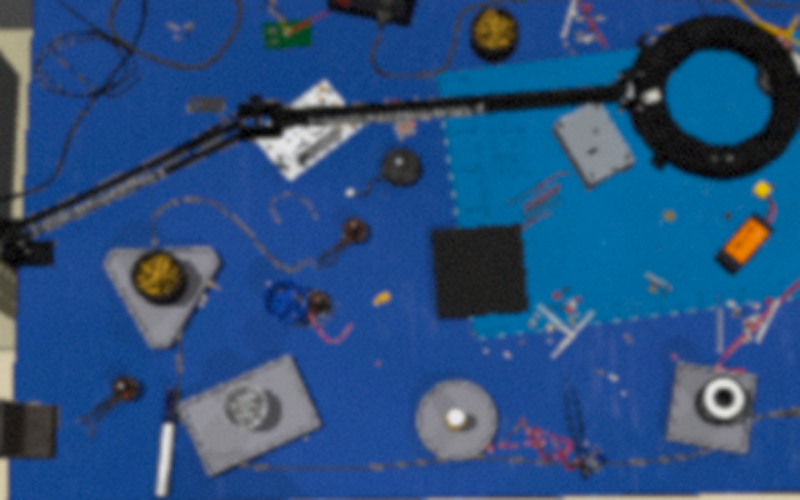

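View pics/wrist0.png

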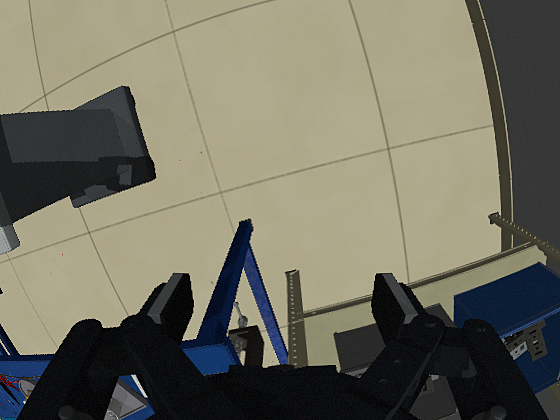

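The crop confirms the choices: the gold wool tin is in the triangular tray at crop (159,275), the white cup in the oblong at (246,406), the flux cap in the round tray at (456,417) and the spool in the square at (721,398). The mat at (478,271) is empty. The wrist picture shows only floor and the fingertips, at (180,300) and (390,300).

```bash
python3 - <<'E'
from h import *
im=cv2.imread("pics/top0.png");hsv=cv2.cvtColor(im,cv2.COLOR_BGR2HSV)
m=((hsv[:,:,1]<60)&(hsv[:,:,2]>60)&(hsv[:,:,2]<190)).astype(np.uint8)*255
cs,_=cv2.findContours(m,cv2.RETR_EXTERNAL,cv2.CHAIN_APPROX_NONE)
for s in [(163,208)]:
    for c in cs:
        if cv2.pointPolygonTest(c,s,False)>=0:
            w=np.array([plane("top",p,14)[:2] for p in cv2.convexHull(c)[:,0].astype(float)],np.float32)
            t=cv2.minEnclosingTriangle(w.reshape(-1,1,2))[1][:,0];print("tri",t.round().tolist(),t.mean(0))
for nm,uv,z in [("tin",(163.6,190),46),("cup",(198.4,242.4),44),("flux",(282.4,246.8),48),("spool",(388.4,239.2),52)]:
    print(nm,plane("top",uv,z).round())
E
```

```text
tri [[681.0, 213.0], [541.0, 302.0], [679.0, 383.0]] [633.69556 299.13623]
tin [639. 299.  46.]
cup [484. 197.  44.]
flux [466. -42.  48.]
spool [ 482. -342.   52.]
```

Request:
{"name": "send_rows", "arguments": {
  "gripper": [0,0,0,0,0,0,0,0],
  "linear": [
    [296,-669,0],
    [296,-669,0],
    [296,-669,0],
    [296,-669,0],
    [296,-669,0],
    [296,-669,0],
    [296,-669,0],
    [296,-669,0]
  ],
  "roll": [5,10,10,10,10,10,10,10],
  "grip_force": 30
}}

```text
t: 0.82
tool_pos: [306.3, 320.3, 253.0]
eef_rot: [-3.141, 0.0, 3.05]
force: [0.1, 0.6, 0.4]
width: 1.0
grasp_force: 0.0
```

Request:
{"name": "send_rows", "arguments": {
  "gripper": [0,0,0,0,0,0,0,0],
  "linear": [
    [160,-362,0],
    [160,-362,0],
    [160,-362,0],
    [160,-362,0],
    [160,-362,-20],
    [160,-362,-60],
    [160,-362,-100],
    [160,-362,-100]
  ],
  "roll": [0,0,0,0,0,0,0,0]
}}

```text
t: 1.48
tool_pos: [436.6, 26.9, 196.4]
eef_rot: [-3.141, 0.003, 3.048]
force: [1.1, 0.4, 0.6]
width: 1.004
grasp_force: 0.0
```

Request:
{"name": "send_rows", "arguments": {
  "gripper": [0,0,0,0,0,0],
  "linear": [
    [25,-58,-100],
    [25,-58,-100],
    [25,-58,-100],
    [25,-58,-100],
    [25,-58,-100],
    [25,-58,-100]
  ],
  "roll": [0,0,0,0,0,0]
}}

```text
t: 1.98
tool_pos: [461.3, -28.6, 97.5]
eef_rot: [-3.142, 0.001, 3.05]
force: [0.9, -0.1, 0.4]
width: 0.999
grasp_force: 0.0
```

```bash
cat > w.py <<'E'
import sys
from h import *
name=sys.argv[1];i=camera_info("wrist");im=get_image("wrist")
cv2.imwrite(f"pics/{name}.png",im[:,:,::-1]);np.savez(f"pics/{name}.npz",K=i["K"],T=i["T"])
o=env.get_obs();print(o["t"],o["tool_pos"].round(1),np.array(o["eef_rot"]).round(3))
for a in sys.argv[2:]:
    P=[float(v) for v in a.split(",")];print(P,proj("wrist",P,i).round(1))
E
python3 w.py w1 466,-42,48 467,-42.7,10 467,-42.7,14
```

```text
2.0333 [461.8 -28.5  98.3] [-3.141e+00  3.000e-03  3.050e+00]
[466.0, -42.0, 48.0] [258.8 263.8]
[467.0, -42.7, 10.0] [261.6 240.9]
[467.0, -42.7, 14.0] [261.2 243.1]
```

View pics/w1.png

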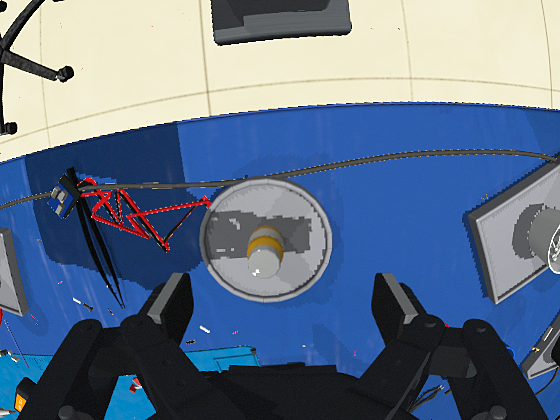

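The wrist view shows the flux cap at about (264,267) and the round tray rim spanning (204..331, 178..302).

```bash
python3 - <<'E'
from h import *
d=dict(np.load("pics/w1.npz"))
im=cv2.imread("pics/w1.png");hsv=cv2.cvtColor(im,cv2.COLOR_BGR2HSV)
print("cap",plane("wrist",(263.5,265),48,d).round(1))
m=((hsv[:,:,1]>120)&(hsv[:,:,0]>10)&(hsv[:,:,0]<35)&(hsv[:,:,2]>80)).astype(np.uint8);m[:200]=0;m[300:]=0;m[:,:200]=0;m[:,340:]=0
ys,xs=np.nonzero(m);print("amber",xs.mean(),ys.min(),ys.max(),plane("wrist",(xs.mean(),ys.mean()),30,d).round(1))
for a in [(204,242),(331,242),(267,178)]: print(a,plane("wrist",a,14,d).round(1))
E
```

```text
cap [467.  -39.3  48. ]
amber 265.53333333333336 226 261 [460.  -38.2  30. ]
(204, 242) [462.9 -82.3  14. ]
(331, 242) [470.6   4.8  14. ]
(267, 178) [422.7 -34.1  14. ]
```

Request:
{"name": "send_rows", "arguments": {
  "gripper": [0,0,0,0,255,255,255,255],
  "linear": [
    [5,-12,-20],
    [5,-12,-50],
    [5,-12,-59],
    [5,-12,-59],
    [5,-12,-59],
    [5,-12,-59],
    [5,-12,-59],
    [5,-12,-59]
  ],
  "roll": [0,0,0,0,0,0,0,0],
  "grip_force": 25
}}

```text
t: 2.7
tool_pos: [466.7, -41.0, 38.7]
eef_rot: [-3.141, 0.003, 3.05]
force: [-0.2, -0.2, 0.9]
width: 0.454
grasp_force: 0.0
```

Request:
{"name": "send_rows", "arguments": {
  "gripper": [255,255,255,255,255,255],
  "linear": [
    [0,0,0],
    [0,0,0],
    [0,0,0],
    [0,0,0],
    [0,0,0],
    [0,0,0]
  ],
  "roll": [0,0,0,0,0,0]
}}

```text
t: 3.2
tool_pos: [466.4, -41.1, 38.2]
eef_rot: [-3.142, 0.001, 3.049]
force: [-1.2, 1.0, 7.5]
width: 0.251
grasp_force: 24.7
```

Request:
{"name": "send_rows", "arguments": {
  "gripper": [255,255,255,255,255,255,255,255],
  "linear": [
    [0,0,10],
    [0,0,30],
    [0,0,50],
    [20,-4,60],
    [50,-8,60],
    [80,-14,60],
    [110,-20,60],
    [140,-25,60]
  ],
  "roll": [0,0,0,0,0,0,0,0]
}}

```text
t: 3.87
tool_pos: [607.0, -66.2, 97.8]
eef_rot: [-3.141, 0.0, 3.049]
force: [0.4, -0.0, -0.1]
width: 0.256
grasp_force: 24.8
```

Request:
{"name": "send_rows", "arguments": {
  "gripper": [255,255,255,255,255,255,255,255],
  "linear": [
    [25,-4,0],
    [38,-6,0],
    [42,-6,-10],
    [42,-6,-28],
    [42,-6,-46],
    [42,-6,-54],
    [42,-6,-58],
    [42,-6,-58]
  ],
  "roll": [0,0,0,0,0,0,0,0]
}}

```text
t: 4.53
tool_pos: [646.9, -71.6, 39.0]
eef_rot: [3.141, -0.002, 3.049]
force: [0.1, 0.1, -0.0]
width: 0.253
grasp_force: 24.8
```

Request:
{"name": "send_rows", "arguments": {
  "gripper": [255,255,200,150,100,60,30,0],
  "linear": [
    [0,0,-1],
    [0,0,-1],
    [0,0,-1],
    [0,0,-1],
    [0,0,-1],
    [0,0,-1],
    [0,0,-1],
    [0,0,-1]
  ],
  "roll": [0,0,0,0,0,0,0,0]
}}

```text
t: 5.2
tool_pos: [647.8, -71.9, 38.4]
eef_rot: [-3.142, 0.0, 3.049]
force: [0.4, -0.9, 0.0]
width: 0.94
grasp_force: 0.0
```

Request:
{"name": "send_rows", "arguments": {
  "gripper": [0,0,0,0,0,0,0,0],
  "linear": [
    [0,0,0],
    [0,0,10],
    [0,0,30],
    [0,0,60],
    [-20,10,90],
    [-45,30,120],
    [-40,60,120],
    [-40,90,120]
  ],
  "roll": [0,0,0,0,0,0,0,0]
}}

```text
t: 5.87
tool_pos: [609.0, 18.3, 162.7]
eef_rot: [-3.141, 0.007, 3.047]
force: [1.0, 0.4, -0.6]
width: 1.001
grasp_force: 0.0
```

Request:
{"name": "send_rows", "arguments": {
  "gripper": [0,0,0,0,0,0,0,0],
  "linear": [
    [4,35,0],
    [8,75,0],
    [12,115,0],
    [16,155,0],
    [20,195,0],
    [24,235,0],
    [25,270,-15],
    [25,281,-40]
  ],
  "roll": [4,8,12,16,20,20,20,20]
}}

```text
t: 6.53
tool_pos: [634.8, 304.8, 122.8]
eef_rot: [3.14, 0.009, -2.881]
force: [0.5, -0.4, 0.0]
width: 1.0
grasp_force: 0.0
```

Request:
{"name": "send_rows", "arguments": {
  "gripper": [0,0],
  "linear": [
    [0,0,-10],
    [0,0,-10]
  ],
  "roll": [0,0]
}}

```text
t: 6.7
tool_pos: [630.4, 298.8, 105.0]
eef_rot: [-3.141, -0.006, -2.883]
force: [0.2, -0.8, -0.1]
width: 0.995
grasp_force: 0.0
```

```bash
python3 w.py w2 639,299,46 634,299,14
```

```text
6.75 [631.7 298.2 106.9] [-3.141 -0.004 -2.885]
[639.0, 299.0, 46.0] [277.8 261.1]
[634.0, 299.0, 14.0] [280.2 235.2]
```

View pics/w2.png

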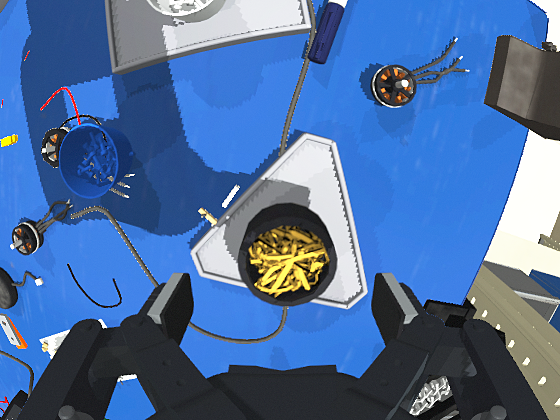

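The tin's gold wool is centred at about (288,262). The triangular tray's edges show its corners near (193,252), (318,136) and (362,300).

```bash
python3 - <<'E'
from h import *
d=dict(np.load("pics/w2.npz"))
im=cv2.imread("pics/w2.png");hsv=cv2.cvtColor(im,cv2.COLOR_BGR2HSV)
m=((hsv[:,:,1]>120)&(hsv[:,:,0]>15)&(hsv[:,:,0]<35)&(hsv[:,:,2]>120)).astype(np.uint8);m[:210]=0;m[320:]=0;m[:,:230]=0;m[:,350:]=0
c=cv2.findNonZero(m);(r,_)=cv2.minEnclosingCircle(c),0;x,y,w,h=cv2.boundingRect(c);print(r,(x,y,w,h))
for z in (44,46):print("tin",z,plane("wrist",(x+w/2,y+h/2),z,d).round(1))
P=[(305,133),(332,140),(193,250),(203,277),(349,308),(368,290)]
Q=np.array([plane("wrist",p,14,d)[:2] for p in P]);print(Q.round(1).tolist(),Q.mean(0))
E
```

```text
((287.4586486816406, 261.6407165527344), 40.80619430541992) (249, 226, 80, 71)
tin 44 [638.4 306.   44. ]
tin 46 [637.5 305.7  46. ]
[[561.9, 296.6], [561.5, 314.9], [661.8, 240.6], [681.8, 251.5], [679.8, 366.9], [660.8, 375.9]] [634.60189915 307.73577162]
```

Request:
{"name": "send_rows", "arguments": {
  "gripper": [0,0,0,0,0,255,255,255],
  "linear": [
    [5,5,-10],
    [5,5,-30],
    [5,5,-50],
    [5,5,-68],
    [5,5,-74],
    [5,5,-74],
    [5,5,-74],
    [5,5,-74]
  ],
  "roll": [0,0,0,0,0,0,0,0],
  "grip_force": 40
}}

```text
t: 7.42
tool_pos: [639.6, 304.0, 37.1]
eef_rot: [-3.142, 0.004, -2.885]
force: [-0.0, -0.2, -0.5]
width: 0.707
grasp_force: 43.3
```

Request:
{"name": "send_rows", "arguments": {
  "gripper": [255,255,255,255],
  "linear": [
    [0,0,0],
    [0,0,0],
    [0,0,0],
    [0,0,0]
  ],
  "roll": [0,0,0,0]
}}

```text
t: 7.75
tool_pos: [639.2, 304.2, 36.6]
eef_rot: [-3.141, 0.003, -2.885]
force: [-0.7, -2.5, 6.3]
width: 0.709
grasp_force: 44.1
```

```bash
python3 - <<'E'
from h import *
d=dict(np.load("pics/w1.npz"))
im=cv2.imread("pics/w1.png")
# round tray: grey mask contour
hsv=cv2.cvtColor(im,cv2.COLOR_BGR2HSV)
m=((hsv[:,:,1]<70)&(hsv[:,:,2]>70)).astype(np.uint8);m[:165]=0;m[310:]=0;m[:,:195]=0;m[:,340:]=0
m=cv2.morphologyEx(m,cv2.MORPH_OPEN,np.ones((5,5)))
c=max(cv2.findContours(m,0,1)[0],key=cv2.contourArea)[:,0]
c=cv2.convexHull(c)[:,0]
w=np.array([plane("wrist",p,14,d)[:2] for p in c.astype(float)],np.float32)
print(c.min(0),c.max(0),cv2.minEnclosingCircle(w),cv2.fitEllipse(w))
E
```

```text
[207 178] [331 301] ((467.4826354980469, -41.02493667602539), 47.167747497558594) ((467.3730163574219, -40.30116271972656), (89.09027099609375, 93.59859466552734), 59.55967712402344)
```

Request:
{"name": "send_rows", "arguments": {
  "gripper": [255,255,255,255,255,255,255,255],
  "linear": [
    [0,0,10],
    [0,0,30],
    [0,0,50],
    [-5,-10,65],
    [-15,-30,70],
    [-28,-56,70],
    [-41,-82,70],
    [-54,-108,70]
  ],
  "roll": [0,0,0,0,-3,-6,-9,-12]
}}

```text
t: 8.42
tool_pos: [582.8, 195.4, 104.8]
eef_rot: [3.141, 0.0, -3.096]
force: [-0.1, 0.6, -0.7]
width: 0.703
grasp_force: 43.6
```

Request:
{"name": "send_rows", "arguments": {
  "gripper": [255,255,255,255,255,255,255,255],
  "linear": [
    [-14,-28,0],
    [-28,-56,0],
    [-42,-84,0],
    [-56,-112,0],
    [-70,-140,0],
    [-84,-168,0],
    [-98,-196,0],
    [-108,-218,0]
  ],
  "roll": [-3,-6,-8,-8,-8,-8,-8,-8]
}}

```text
t: 9.08
tool_pos: [474.4, -23.1, 104.6]
eef_rot: [-3.142, -0.0, 3.049]
force: [-0.2, 0.4, -0.2]
width: 0.704
grasp_force: 43.6
```

Request:
{"name": "send_rows", "arguments": {
  "gripper": [255,255,255,255,255,255,255,255],
  "linear": [
    [-5,-12,0],
    [-7,-18,-10],
    [-7,-18,-25],
    [-7,-18,-40],
    [-7,-18,-55],
    [-7,-18,-64],
    [-7,-18,-67],
    [-7,-18,-67]
  ],
  "roll": [0,0,0,0,0,0,0,0]
}}

```text
t: 9.75
tool_pos: [468.6, -39.3, 37.1]
eef_rot: [3.141, -0.002, 3.05]
force: [-0.4, 0.4, -0.6]
width: 0.705
grasp_force: 43.6
```

Request:
{"name": "send_rows", "arguments": {
  "gripper": [255,255],
  "linear": [
    [0,0,-1],
    [0,0,-1]
  ],
  "roll": [0,0]
}}

```text
t: 9.92
tool_pos: [469.2, -39.7, 36.6]
eef_rot: [3.142, 0.001, 3.05]
force: [-0.4, 1.0, 0.7]
width: 0.706
grasp_force: 43.7
```

Request:
{"name": "send_rows", "arguments": {
  "gripper": [255,255,60,30,0,0,0,0],
  "linear": [
    [-2,-2,0],
    [-2,-2,-1],
    [-2,-2,-1],
    [-2,-2,-1],
    [-2,-2,0],
    [-2,-2,20],
    [-2,-2,50],
    [-2,-2,80]
  ],
  "roll": [0,0,0,0,0,0,0,0]
}}

```text
t: 10.58
tool_pos: [465.7, -41.6, 116.3]
eef_rot: [3.141, -0.003, 3.049]
force: [0.3, -0.9, 0.4]
width: 1.0
grasp_force: 0.0
```

```bash
python3 w.py w3 467,-41.5,46 467,-41.5,14
```

```text
10.6333 [470.1 -42.9 123. ] [-3.139  0.009  3.05 ]
[467.0, -41.5, 46.0] [281.4 243.3]
[467.0, -41.5, 14.0] [281.4 226.6]
```

View pics/w3.png

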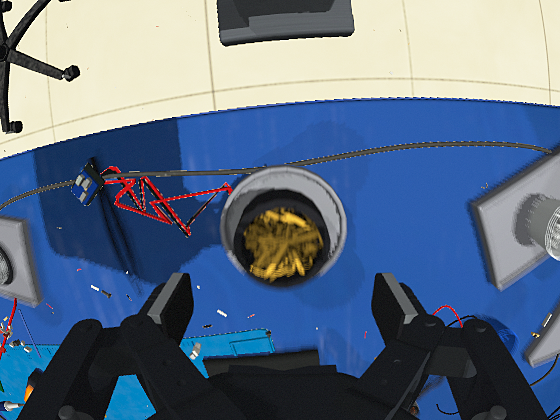

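The tin stands in the round tray, gold centre (285,245) against a rim centre of about (283,229), which agrees with the predicted positions to within 2 mm. Next is the spool.

Request:
{"name": "send_rows", "arguments": {
  "gripper": [0,0,0,0,0,0,0,0],
  "linear": [
    [2,-38,10],
    [4,-78,10],
    [6,-118,10],
    [8,-158,10],
    [10,-198,10],
    [12,-238,10],
    [13,-275,0],
    [13,-297,-5]
  ],
  "roll": [-4,-8,-12,-16,-20,-20,-20,-20]
}}

```text
t: 11.3
tool_pos: [479.5, -342.8, 111.0]
eef_rot: [-3.14, 0.001, 2.698]
force: [0.3, 0.4, 0.7]
width: 1.001
grasp_force: 0.0
```

Request:
{"name": "send_rows", "arguments": {
  "gripper": [0,0],
  "linear": [
    [0,0,0],
    [0,0,0]
  ],
  "roll": [0,0]
}}

```text
t: 11.47
tool_pos: [479.2, -339.5, 110.6]
eef_rot: [3.141, -0.001, 2.698]
force: [0.6, -0.4, -0.5]
width: 1.001
grasp_force: 0.0
```

```bash
python3 w.py w4 482,-342,52 478,-338,14
```

```text
11.5167 [ 479.4 -338.5  110.8] [ 3.141e+00 -1.000e-03  2.700e+00]
[482.0, -342.0, 52.0] [279.3 254.3]
[478.0, -338.0, 14.0] [282.3 225.3]
```

View pics/w4.png

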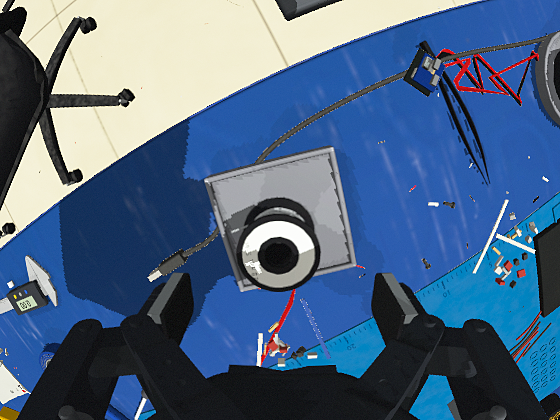

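The spool is in the square tray with its hub at about (277,252). The tray corners are near (206,180), (334,147), (358,264) and (240,292).

```bash
python3 - <<'E'
from h import *
d=dict(np.load("pics/w4.npz"))
print("spool",plane("wrist",(279,253),52,d).round(1))
Q=np.array([plane("wrist",p,14,d)[:2] for p in [(206,180),(334,147),(358,264),(240,292)]]);print(Q.round(1).tolist(),Q.mean(0))
E
```

```text
spool [ 481.1 -341.8   52. ]
[[425.5, -371.6], [442.7, -282.8], [530.8, -299.6], [513.7, -391.3]] [ 478.16334795 -336.32175311]
```

Request:
{"name": "send_rows", "arguments": {
  "gripper": [0,0,0,0,0,255,255,255],
  "linear": [
    [2,-3,-10],
    [2,-3,-30],
    [2,-3,-52],
    [2,-3,-70],
    [2,-3,-77],
    [2,-3,-77],
    [2,-3,-77],
    [2,-3,-77]
  ],
  "roll": [0,0,0,0,0,0,0,0],
  "grip_force": 40
}}

```text
t: 12.18
tool_pos: [482.7, -342.3, 35.7]
eef_rot: [-3.141, 0.002, 2.701]
force: [-0.9, 0.5, 7.6]
width: 0.602
grasp_force: 8.2
```

Request:
{"name": "send_rows", "arguments": {
  "gripper": [255,255,255,255,255],
  "linear": [
    [0,0,0],
    [0,0,0],
    [0,0,0],
    [0,0,0],
    [0,0,0]
  ],
  "roll": [0,0,0,0,0]
}}

```text
t: 12.6
tool_pos: [482.7, -342.6, 35.9]
eef_rot: [-3.141, 0.002, 2.7]
force: [0.6, 1.7, 5.7]
width: 0.598
grasp_force: 42.3
```

Request:
{"name": "send_rows", "arguments": {
  "gripper": [255,255,255,255,255,255,255,255],
  "linear": [
    [0,0,8],
    [0,0,25],
    [0,0,45],
    [1,5,65],
    [3,15,80],
    [8,35,80],
    [14,62,80],
    [21,92,80]
  ],
  "roll": [0,0,0,0,0,3,6,9]
}}

```text
t: 13.27
tool_pos: [502.6, -249.7, 115.0]
eef_rot: [-3.141, 0.001, 2.858]
force: [1.1, 0.6, -0.9]
width: 0.595
grasp_force: 41.9
```

Request:
{"name": "send_rows", "arguments": {
  "gripper": [255,255,255,255,255,255,255,255],
  "linear": [
    [8,32,0],
    [16,66,0],
    [24,100,0],
    [32,134,0],
    [40,168,0],
    [48,202,0],
    [56,236,0],
    [64,270,0]
  ],
  "roll": [3,6,9,12,15,18,21,24]
}}

```text
t: 13.93
tool_pos: [566.5, 21.8, 114.5]
eef_rot: [-3.142, -0.0, -3.004]
force: [-0.0, 0.7, -1.1]
width: 0.597
grasp_force: 41.9
```

Request:
{"name": "send_rows", "arguments": {
  "gripper": [255,255,255,255,255,255,255,255],
  "linear": [
    [8,34,0],
    [16,68,0],
    [24,102,0],
    [32,136,0],
    [40,170,0],
    [48,204,0],
    [54,232,0],
    [60,254,0]
  ],
  "roll": [2,4,6,7,7,7,7,7]
}}

```text
t: 14.6
tool_pos: [626.3, 276.4, 114.2]
eef_rot: [3.141, -0.001, -2.883]
force: [1.1, -0.5, -0.8]
width: 0.603
grasp_force: 41.9
```

Request:
{"name": "send_rows", "arguments": {
  "gripper": [255,255,255,255,255,255,255,255],
  "linear": [
    [5,16,0],
    [8,26,0],
    [9,29,-10],
    [9,29,-30],
    [9,29,-50],
    [9,29,-68],
    [9,29,-76],
    [9,29,-78]
  ],
  "roll": [0,0,0,0,0,0,0,0]
}}

```text
t: 15.27
tool_pos: [634.9, 301.8, 35.3]
eef_rot: [-3.141, -0.004, -2.886]
force: [-5.8, -1.9, 12.2]
width: 0.603
grasp_force: 43.4
```

Request:
{"name": "send_rows", "arguments": {
  "gripper": [255,255],
  "linear": [
    [0,0,-1],
    [0,0,-1]
  ],
  "roll": [0,0]
}}

```text
t: 15.43
tool_pos: [635.9, 302.4, 35.5]
eef_rot: [-3.141, -0.0, -2.886]
force: [-1.0, 0.5, -1.0]
width: 0.599
grasp_force: 42.9
```

Request:
{"name": "send_rows", "arguments": {
  "gripper": [255,255,255,255,80,40,0,0],
  "linear": [
    [0,0,2],
    [0,3,2],
    [0,3,0],
    [0,3,0],
    [0,3,0],
    [0,3,0],
    [0,3,0],
    [0,3,0]
  ],
  "roll": [0,0,0,0,0,0,0,0]
}}

```text
t: 16.1
tool_pos: [635.8, 306.1, 35.4]
eef_rot: [-3.142, 0.0, -2.885]
force: [0.5, 1.2, 0.1]
width: 1.0
grasp_force: 0.0
```

Request:
{"name": "send_rows", "arguments": {
  "gripper": [0,0,0,0,0,0],
  "linear": [
    [0,0,15],
    [0,0,40],
    [0,0,65],
    [0,0,80],
    [0,0,80],
    [0,0,80]
  ],
  "roll": [0,0,0,0,0,0]
}}

```text
t: 16.6
tool_pos: [636.4, 306.3, 116.8]
eef_rot: [3.142, 0.003, -2.885]
force: [0.5, 0.2, -0.1]
width: 1.0
grasp_force: 0.0
```

```bash
python3 w.py w5 635,305.5,52 635,305.5,14
```

```text
16.65 [635.4 306.  114.9] [-3.142e+00 -1.000e-03 -2.885e+00]
[635.0, 305.5, 52.0] [280.4 241.6]
[635.0, 305.5, 14.0] [280.7 221.7]
```

View pics/w5.png

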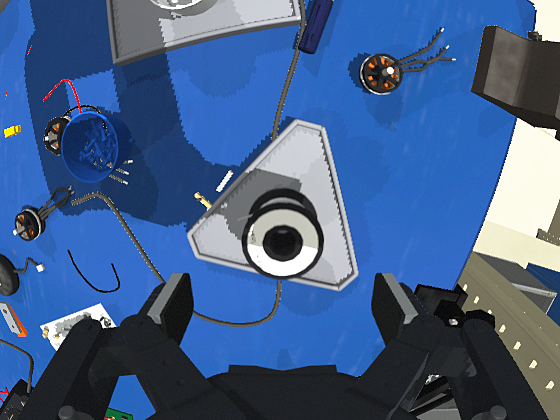

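The spool stands in the triangular tray, hub at (284,240). The tray corners are near (297,122), (324,128), (188,237), (195,259), (341,290) and (358,271).

```bash
python3 - <<'E'
from h import *
d=dict(np.load("pics/w5.npz"))
print("spool",plane("wrist",(284,241),52,d).round(1))
Q=np.array([plane("wrist",p,14,d)[:2] for p in [(297,121),(325,128),(188,237),(195,260),(341,291),(359,272)]]);print(Q.round(1).tolist(),Q.mean(0))
d=dict(np.load("pics/w2.npz"))
# oblong tray corner visible + cup check in top/scene
print("cup",tri("top",(198.4,242.4),"scene",(193,190)))
E
```

```text
spool [634.1 307.5  52. ]
[[562.5, 297.9], [562.0, 317.6], [665.0, 240.5], [682.7, 249.0], [679.8, 367.4], [659.9, 375.8]] [635.32375082 308.05652317]
cup (array([484.34794817, 196.58416074,  42.62286709]), np.float64(0.6970034242121784))
```

Request:
{"name": "send_rows", "arguments": {
  "gripper": [0,0,0,0,0,0,0,0],
  "linear": [
    [-30,-21,0],
    [-62,-43,0],
    [-94,-65,0],
    [-124,-86,0],
    [-146,-101,0],
    [-154,-106,0],
    [-154,-106,0],
    [-154,-106,0]
  ],
  "roll": [0,0,0,0,0,0,0,0]
}}

```text
t: 17.32
tool_pos: [482.1, 200.2, 115.0]
eef_rot: [3.141, -0.0, -2.885]
force: [-0.4, -0.6, 0.1]
width: 0.999
grasp_force: 0.0
```

```bash
python3 w.py w6 484,198,44 477,201,14
```

```text
17.3667 [482.9 200.5 115.3] [ 3.142e+00  1.000e-03 -2.885e+00]
[484.0, 198.0, 44.0] [276.9 242.3]
[477.0, 201.0, 14.0] [284.  218.6]
```

View pics/w6.png

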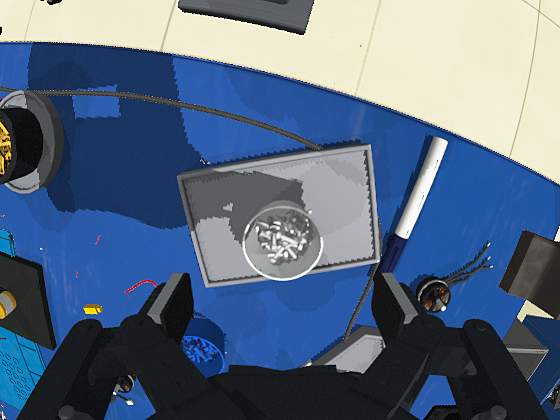

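The white cup's rim is centred at about (283,242). The oblong tray's corners are near (178,176), (370,145), (380,262) and (206,287), and the blue cup is near (203,348), to the left.

```bash
python3 - <<'E'
from h import *
d=dict(np.load("pics/w6.npz"))
print("cup",plane("wrist",(283,241),44,d).round(1),"blue",plane("wrist",(203,348),34,d).round(1))
Q=np.array([plane("wrist",p,14,d)[:2] for p in [(177,176),(370,144),(381,262),(206,287)]]);print(Q.round(1).tolist(),Q.mean(0))
E
```

```text
cup [482.2 201.5  44. ] blue [595.6 163.7  34. ]
[[465.5, 118.7], [409.1, 244.9], [492.3, 283.4], [548.5, 155.5]] [478.82623043 200.64049473]
```

Request:
{"name": "send_rows", "arguments": {
  "gripper": [0,0,0,0,0,255,255,255],
  "linear": [
    [0,0,-10],
    [0,0,-32],
    [0,0,-55],
    [0,0,-72],
    [0,0,-78],
    [0,0,-78],
    [0,0,-78],
    [0,0,-78]
  ],
  "roll": [0,0,0,0,0,0,0,0],
  "grip_force": 25
}}

```text
t: 18.03
tool_pos: [483.0, 200.5, 38.3]
eef_rot: [-3.141, 0.002, -2.885]
force: [-0.0, 0.3, -0.4]
width: 0.607
grasp_force: 0.2
```

Request:
{"name": "send_rows", "arguments": {
  "gripper": [255,255,255,255,255],
  "linear": [
    [0,0,0],
    [0,0,0],
    [0,0,0],
    [0,0,0],
    [0,0,0]
  ],
  "roll": [0,0,0,0,0]
}}

```text
t: 18.45
tool_pos: [483.1, 200.4, 38.6]
eef_rot: [-3.142, 0.003, -2.885]
force: [1.0, 0.6, 5.2]
width: 0.583
grasp_force: 26.2
```

Request:
{"name": "send_rows", "arguments": {
  "gripper": [255,255,255,255,255,255,255,255],
  "linear": [
    [0,0,6],
    [0,0,20],
    [0,0,40],
    [0,0,60],
    [0,-6,75],
    [0,-18,80],
    [0,-38,80],
    [0,-64,80]
  ],
  "roll": [0,0,0,0,0,0,-2,-4]
}}

```text
t: 19.12
tool_pos: [481.1, 135.6, 117.2]
eef_rot: [-3.142, -0.0, -2.954]
force: [0.8, 0.1, -0.7]
width: 0.581
grasp_force: 26.1
```

Request:
{"name": "send_rows", "arguments": {
  "gripper": [255,255,255,255,255,255,255,255],
  "linear": [
    [0,-30,0],
    [0,-60,0],
    [0,-90,0],
    [0,-120,0],
    [0,-150,0],
    [-1,-180,0],
    [-2,-210,0],
    [-3,-240,0]
  ],
  "roll": [-3,-6,-9,-12,-15,-18,-21,-24]
}}

```text
t: 19.78
tool_pos: [477.2, -105.5, 116.4]
eef_rot: [3.141, -0.002, 2.907]
force: [1.1, 0.1, -0.1]
width: 0.578
grasp_force: 26.1
```

Request:
{"name": "send_rows", "arguments": {
  "gripper": [255,255,255,255,255,255,255,255],
  "linear": [
    [0,-30,0],
    [0,-60,0],
    [0,-90,0],
    [0,-120,0],
    [-1,-150,0],
    [-1,-180,0],
    [-1,-205,0],
    [-1,-222,0]
  ],
  "roll": [-3,-6,-9,-12,-12,-12,-12,-12]
}}

```text
t: 20.45
tool_pos: [476.4, -328.1, 116.5]
eef_rot: [3.142, -0.002, 2.698]
force: [0.6, -0.2, -0.5]
width: 0.583
grasp_force: 26.1
```

Remaining shift: (+2,-9), then down by 78 to the grasp height.

Request:
{"name": "send_rows", "arguments": {
  "gripper": [255,255,255,255,255,255,255,255],
  "linear": [
    [1,-6,0],
    [2,-9,-6],
    [2,-9,-25],
    [2,-9,-45],
    [2,-9,-62],
    [2,-9,-73],
    [2,-9,-77],
    [2,-9,-77]
  ],
  "roll": [0,0,0,0,0,0,0,0]
}}

```text
t: 21.12
tool_pos: [479.7, -333.5, 39.8]
eef_rot: [3.141, -0.002, 2.701]
force: [0.6, -0.1, -0.2]
width: 0.581
grasp_force: 26.3
```

Request:
{"name": "send_rows", "arguments": {
  "gripper": [255,255],
  "linear": [
    [0,0,-1],
    [0,0,-1]
  ],
  "roll": [0,0]
}}

```text
t: 21.28
tool_pos: [480.1, -334.6, 39.6]
eef_rot: [-3.141, 0.001, 2.701]
force: [0.4, 0.2, -0.5]
width: 0.583
grasp_force: 26.3
```

Request:
{"name": "send_rows", "arguments": {
  "gripper": [255,255,255,80,40,0,0,0],
  "linear": [
    [-1,-2,0],
    [-1,-2,-1],
    [-1,-2,-1],
    [-1,-2,-1],
    [-1,-2,-1],
    [-1,-2,-1],
    [-1,-2,-1],
    [-1,-2,-1]
  ],
  "roll": [0,0,0,0,0,0,0,0]
}}

```text
t: 21.95
tool_pos: [478.8, -336.9, 38.3]
eef_rot: [3.142, -0.0, 2.7]
force: [0.3, 0.6, -1.0]
width: 1.002
grasp_force: 0.0
```

Request:
{"name": "send_rows", "arguments": {
  "gripper": [0,0,0,0,0,0],
  "linear": [
    [0,0,15],
    [0,0,40],
    [0,0,65],
    [0,0,80],
    [0,0,80],
    [0,0,80]
  ],
  "roll": [0,0,0,0,0,0]
}}

```text
t: 22.45
tool_pos: [479.1, -337.2, 118.9]
eef_rot: [-3.141, 0.002, 2.7]
force: [0.1, 0.8, -0.8]
width: 0.996
grasp_force: 0.0
```

```bash
python3 w.py w7 478,-337,44 478,-337,14
```

```text
22.5 [ 478.4 -336.5  117.5] [ 3.141e+00 -1.000e-03  2.700e+00]
[478.0, -337.0, 44.0] [280.8 237. ]
[478.0, -337.0, 14.0] [280.9 222. ]
```

View pics/w7.png

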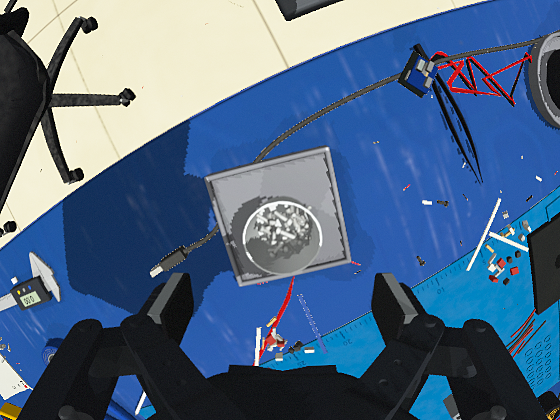

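The cup stands upright in the square tray, its rim centred at about (283,237), as predicted. Next I fetch the flux from the mat.

Request:
{"name": "send_rows", "arguments": {
  "gripper": [0,0,0,0,0,0,0,0],
  "linear": [
    [17,26,0],
    [37,58,0],
    [57,90,0],
    [77,122,0],
    [97,154,0],
    [117,186,0],
    [137,218,0],
    [155,246,0]
  ],
  "roll": [4,8,12,16,20,20,20,20]
}}

```text
t: 23.17
tool_pos: [633.4, -88.3, 115.8]
eef_rot: [3.141, -0.004, 3.05]
force: [1.1, 0.3, -0.7]
width: 1.0
grasp_force: 0.0
```

Request:
{"name": "send_rows", "arguments": {
  "gripper": [0,0,0,0],
  "linear": [
    [10,14,0],
    [13,19,-10],
    [13,19,-10],
    [13,19,-10]
  ],
  "roll": [0,0,0,0]
}}

```text
t: 23.5
tool_pos: [644.9, -72.1, 105.5]
eef_rot: [3.141, -0.005, 3.049]
force: [-0.8, -0.0, 0.1]
width: 0.998
grasp_force: 0.0
```

```bash
python3 w.py w8 647.5,-72,48; python3 - <<'E'
from h import *
d=dict(np.load("pics/w8.npz"))
im=cv2.imread("pics/w8.png");hsv=cv2.cvtColor(im,cv2.COLOR_BGR2HSV)
m=((hsv[:,:,1]<60)&(hsv[:,:,2]>170)).astype(np.uint8);m[:200]=0;m[300:]=0;m[:,:230]=0;m[:,:][:,330:]=0
c=max(cv2.findContours(m,0,1)[0],key=cv2.contourArea);b=cv2.boundingRect(c);print(b,plane("wrist",(b[0]+b[2]/2,b[1]+b[3]/2),47,d).round(1))
E
```

```text
23.55 [645.3 -72.7 106.5] [ 3.141e+00 -3.000e-03  3.048e+00]
[647.5, -72.0, 48.0] [281.5 253.6]
(267, 236, 32, 32) [647. -71.  47.]
```

Request:
{"name": "send_rows", "arguments": {
  "gripper": [0,0,0,0,0,255,255,255],
  "linear": [
    [2,1,-10],
    [2,1,-30],
    [2,1,-50],
    [2,1,-64],
    [2,1,-67],
    [2,1,-67],
    [2,1,-67],
    [2,1,-67]
  ],
  "roll": [0,0,0,0,0,0,0,0],
  "grip_force": 25
}}

```text
t: 24.22
tool_pos: [649.8, -71.4, 42.8]
eef_rot: [-3.141, 0.002, 3.049]
force: [0.3, -0.2, -0.2]
width: 0.606
grasp_force: 0.0
```

Request:
{"name": "send_rows", "arguments": {
  "gripper": [255,255,255,255,255,255,255,255],
  "linear": [
    [0,0,0],
    [0,0,0],
    [0,0,0],
    [0,0,0],
    [0,0,0],
    [0,0,0],
    [0,0,0],
    [0,0,0]
  ],
  "roll": [0,0,0,0,0,0,0,0]
}}

```text
t: 24.88
tool_pos: [649.5, -71.1, 42.5]
eef_rot: [-3.141, 0.002, 3.049]
force: [-1.2, -0.3, 5.3]
width: 0.252
grasp_force: 24.8
```

Request:
{"name": "send_rows", "arguments": {
  "gripper": [255,255,255,255,255,255,255,255],
  "linear": [
    [0,0,8],
    [0,0,25],
    [0,0,45],
    [-3,5,60],
    [-10,16,65],
    [-24,38,65],
    [-40,64,65],
    [-56,90,65]
  ],
  "roll": [0,0,0,0,0,0,3,6]
}}

```text
t: 25.55
tool_pos: [591.1, 20.4, 105.7]
eef_rot: [3.141, -0.001, -3.127]
force: [-0.1, 0.7, -0.2]
width: 0.247
grasp_force: 24.6
```

Request:
{"name": "send_rows", "arguments": {
  "gripper": [255,255,255,255,255,255,255,255],
  "linear": [
    [-16,26,0],
    [-32,52,0],
    [-48,78,0],
    [-64,104,0],
    [-80,130,0],
    [-96,154,0],
    [-106,170,0],
    [-112,178,0]
  ],
  "roll": [3,6,9,12,14,14,14,14]
}}

```text
t: 26.22
tool_pos: [478.0, 199.0, 105.4]
eef_rot: [3.141, -0.002, -2.882]
force: [0.8, 0.0, 0.1]
width: 0.251
grasp_force: 24.6
```

Request:
{"name": "send_rows", "arguments": {
  "gripper": [255,255,255,255,255,255,255,255],
  "linear": [
    [-1,3,0],
    [-1,3,-8],
    [-1,3,-25],
    [-1,3,-42],
    [-1,3,-56],
    [-1,3,-62],
    [-1,3,-64],
    [-1,3,-64]
  ],
  "roll": [0,0,0,0,0,0,0,0]
}}

```text
t: 26.88
tool_pos: [480.4, 199.2, 42.3]
eef_rot: [-3.141, -0.001, -2.886]
force: [0.8, 0.1, -0.4]
width: 0.249
grasp_force: 25.1
```

Request:
{"name": "send_rows", "arguments": {
  "gripper": [255,255,255,200,150,100,50,0],
  "linear": [
    [0,1,0],
    [0,1,-1],
    [0,1,-1],
    [0,1,-1],
    [0,1,-1],
    [0,1,-1],
    [0,1,-1],
    [0,1,-1]
  ],
  "roll": [0,0,0,0,0,0,0,0]
}}

```text
t: 27.55
tool_pos: [479.8, 201.0, 41.2]
eef_rot: [3.142, -0.0, -2.885]
force: [0.6, 0.7, -0.3]
width: 0.805
grasp_force: 0.0
```

Request:
{"name": "send_rows", "arguments": {
  "gripper": [0,0,0,0,0,0,0,0],
  "linear": [
    [0,0,0],
    [0,0,15],
    [0,0,40],
    [0,0,70],
    [0,0,100],
    [0,0,120],
    [0,0,120],
    [0,0,120]
  ],
  "roll": [0,0,0,0,0,0,0,0]
}}

```text
t: 28.22
tool_pos: [480.5, 201.3, 162.5]
eef_rot: [-3.141, 0.003, -2.885]
force: [0.5, -0.5, -0.8]
width: 0.998
grasp_force: 0.0
```

```bash
python3 w.py w9 478,200.5,48 478,200.5,14; python3 - <<'E'
from h import *
a=cv2.imread("pics/w9.png");b=get_image("scene")[:,:,::-1]
cv2.imwrite("pics/fin.png",np.hstack([cv2.resize(a,(400,300)),cv2.resize(b,(400,300))]))
E
```

```text
28.2667 [479.5 201.1 160.9] [ 3.142 -0.    -2.885]
[478.0, 200.5, 48.0] [281.1 215.4]
[478.0, 200.5, 14.0] [281.2 203.3]
```

View pics/fin.png

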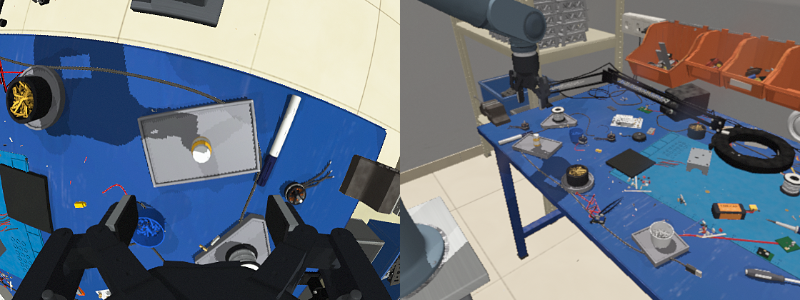

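All four stand upright in their own trays. The flux cap is at full-scale (283,216), against a predicted (281,215).

```bash
python3 -c "
from plant import env
print(env.sign_off())"
```

```text
the job is handed in; nothing more can be done
None
```

The job is handed in at about 28 s of the 136 s limit: the tin is in the round tray, the cup in the square, the spool in the triangular and the flux in the oblong, all upright and within about 2 mm of the tray middles by the wrist camera.

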